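# Slide the heat sink's tongue under the chassis bridge

## Task

Push the blue heat sink with the fingertips across the chassis so that its thin tongue slides under the dark steel bridge, entering at the edge with the yellow line, until the fins rest squarely against that edge. Do it gently and keep it flat on the panel: do not pick it up, lift it or tip it. Leave the loose parts and tools around it where they are, and finish clear of everything.

Things in the scene. Friction and masses are not known exactly. Their poses are not given: they have to be found in the camera images.
- heatsink: blue finned heat sink, 0.18-0.34 kg, loose on the flat chassis panel (panel top 6 mm above the work surface). Origin: centre of underside; x along it towards its tongue end, y across, z up. Base plate 110 (x +-55 mm) x 60 (y +-30) x 12 thick. x -55 to -15 carries five upright cross fins, 60 wide, to 38 above the underside; the front 70 is the bare 12 mm tongue
- nose (a point): middle of the heat sink's front (tongue) end face, at its x = +55 mm, 6 mm above its underside; axes as the heat sink's
- tail (a point): middle of the heat sink's flat back end (back of the last fin, flush with the plate's end), at its x = -55 mm, 19 mm above its underside; axes as the heat sink's. The fins are 4 mm thick, 9 mm apart centre to centre
- bridge: fixed dark steel bridge, yellow line along its entrance edge. Origin: on the panel under its middle; x: the way in (entrance edge x = -20 mm, exit +20), y across, z up. Headroom 15, top at 20, clear width 72 between legs (y +-36), legs 4 thick, 3 mm high feet out to y +-58. Fins cannot pass: home, the front fin touches the entrance edge, heat sink origin at x = -5, nose at +50 here
- capacitor: loose black electrolytic can, 30 mm diameter, 38 mm tall, standing near the bridge. Origin: centre of its underside; leave it alone
- transformer: loose small black and yellow transformer block, 34 x 36 x 30 mm tall, standing near the bridge. Origin: centre of its underside; leave it alone
- standoff: loose brass standoff, round foot 28 mm diameter, 30 mm tall, standing near the bridge. Origin: centre of its underside; leave it alone
- screwdriver: red-handled screwdriver about 190 mm long and under 35 mm thick, lying on the chassis at the right, roughly along the work surface x. Leave it alone
- tape: yellow tape roll, 64 mm diameter, 18 mm tall, lying flat on the far side. Origin: centre of its underside; leave it alone
- jar: small glass jar with white cap, 44 mm diameter, 45 mm tall, standing on the far side. Origin: centre of its underside; leave it alone

How it is judged:
On the way:
1. the tongue's front end is under the bridge, between its legs, having come in at the entrance (x of nose in the frame of bridge between -0.012 and 0.035 m and y of nose in the frame of bridge between -0.036 and 0.036 m and z of nose in the frame of bridge below 0.015 m and x of tail in the frame of bridge below -0.06 m), for 0.05 s.
At the end, for the whole second after the job is handed in: the heat sink lies flat and still on the panel with its tongue through the bridge, front fin within 5 mm of the entrance edge (nose at least 45 mm past the bridge's middle), heat sink and bridge lined up within 0.1 rad (x of nose in the frame of bridge between 0.045 and 0.054 m and y of nose in the frame of bridge between -0.012 and 0.012 m and y of heatsink in the frame of bridge between -0.012 and 0.012 m and angle between the x axis of heatsink and the x axis of bridge, either way round below 0.1 rad and angle between heatsink's own z axis and vertical below 0.05 rad and height (world z) of heatsink below 0.01 m and linear speed of heatsink below 0.01 m/s); the robot touches nothing.
It fails at once if the heat sink is lifted (origin more than 5 mm above the panel) (height (world z) of heatsink above 0.011 m).
It fails at once if the heat sink is tipped by more than 0.1 rad (angle between heatsink's own z axis and vertical above 0.1 rad).
It fails at once if the heat sink is pushed or squeezed hard (over 45 N from the fingers) (contact force between the fingers and heatsink above 45 N).
It fails at once if a loose part or tool nearby is moved by more than 15 mm or knocked over (distance of any of capacitor, transformer, standoff, screwdriver, tape, jar from where it was at the start of the episode above 0.015 m or angle between any of capacitor, transformer, standoff, tape, jar's own z axis and vertical above 0.5 rad).
It also fails if it takes over 72 s, if anything falls off the work surface, if the arm or the gripper's body presses on something with over 40 N, if the wrist force passes 120 N, or if a joint passes its speed limit or range.

## Robot

A 6-joint arm with a two-finger parallel gripper is mounted at the origin on the work surface. World frame = base frame: x ahead of the robot, y to its left, z up, the work surface at z = 0. Lengths are in m, angles in rad, forces in N, time in s.
With the tool pointing down it reaches from about 0.3 to 0.775 m from the base axis. Payload 14.6 kg.
Tool frame: the origin (TCP) lies at the very end of the fingers, on their centre line; the grasp point (between the pads) lies 19 mm behind it (hold_point_z is the distance from the TCP to the grasp point, in m); x points along the fingers, z is the direction in which the jaws open and shut, and the axes are right-handed (so a half turn about x gives the same grasp; the last joint's range is limited). The gripper opens to 94 mm and grips with 3 to 60 N. Pads are 16 mm wide; open, the fingers measure 119 mm over their backs; the gripper's body (75 mm by 177 mm) begins 78 mm behind the grasp point.
Start: joints at [-1.19, 0.3, 1.521, -0, 1.321, -0.067], TCP at [0.238, -0.496, 0.205] pointing down, gripper open.
Joint ranges: [-3.03, 3.03], [-0.79, 2.21], [0.23, 2.52], [-1.04, 4.18], [0, 3.07], [-2.55, 2.55]. Speed limits (rad/s): [2.22, 2.22, 2.57, 3.14, 3.14, 3.14].

## Interface

Orientations are given as a unit quaternion [w, x, y, z].
In Python, from workcell import get_state, camera, finish_job, hold_point_z gives the robot as it stands.
- The arm moves only by the shell command python3 -m jog 'ROWS' [OPENING] [FORCE]. ROWS is JSON, a list of rows, each a list of 2 entries, a list of its own where there are three numbers: the shift along the tool's x, y, z in mm, then the turn, a rotation vector about the tool's x, y, z in units of 8 degrees (1.0 is 8 degrees). In form: [[[x, y, z], [wx, wy, wz]], ...]. A call has 1 to 5 rows; each row shifts and turns the commanded pose from where the row before left it, along the tool's axes as they then stand; what a row does not reach is not made up. A row lasts 1/10 s, in which the tool goes at most 50 mm and 8.59 degrees, less where a joint would pass 70% of its speed; a pose out of reach is approached as far as the arm can. A call is refused whole if a number of a shift passes 50 or a number of a turn 1, either way. A call with a gripper value outside its range is refused whole. OPENING is the opening, from 0 (shut) to 1 (fully open), set as the call begins (- or left out, the last holds). The fingers move at their own pace and stop on an object; FORCE is the grip in N (left out, the last holds). Time passes only in rows, so rows that do not move let the fingers close. It gives the time, the measured TCP pose, the force and the opening at its end, in the units of the state.
- get_state(): the state, without advancing time (a new reading comes with each control period).
- camera(name): name is "scene" or "side" or "wrist"; returns a dict with "frame" (480x640x3 uint8, blue, green, red), "z_map" (480x640 float32, m along the optical axis (not along the pixel's ray), 0 where there is no reading), "intrinsics" (3x3 intrinsics, pixels), "xyz" and "attitude" of the camera in the world; the wrist camera has in their place "tool_from_camera" (4x4, takes a point from camera to tool coordinates, whose origin is the TCP and whose axes are the tool frame's). Camera axes: x right, y up, looking along -z (the intrinsics and any distortion apply to the point x, -y, -z); pixel columns grow to the right and rows downward; lengths in m; the calibration is good to about 2 mm. A picture is of the moment at which its call begins: read the wrist's pose just before it.
- finish_job(): hands the job in, once; it reports no verdict.
The state is a dict: "clock": time; "q": joint angles; "qvel": joint speeds; "effort": joint torques, N m; "eef_pos": TCP position; "tcp_rot": TCP orientation; "wrist_force": force on the tool from outside, world axes, zero at the start; "torque": the same for the moment, N m; "width": finger opening in m.
Only numpy, scipy, OpenCV 4.12 (cv2) and the standard library are available. Lean on these libraries where they do the work, as an engineer would, in place of code of your own. Each camera call takes 0.05 s, during which the arm holds its last target.

## Working session

There is one attempt and no reset: what is moved stays moved. The work goes in short steps, Python scripts to look and compute and a shell command to move; the robot and the scene stay as the last step left them, time stands still between calls to the robot, and variables do not carry over. Pictures are saved under pics/ and viewed, and the job is handed in when it is done.

```bash
ls; mkdir -p pics; python3 - <<'E'
from workcell import *
import cv2,numpy as np
s=get_state();print(s)
for n in ["scene","side","wrist"]:
    c=camera(n);cv2.imwrite(f"pics/{n}0.png",c["frame"]);np.savez(f"pics/{n}0.npz",**c)
    print(n,c["intrinsics"],{k:v for k,v in c.items() if k not in("frame","z_map","intrinsics")})
E
```

```text
pics
{'clock': 0.0, 'q': array([-1.18959054e+00,  3.00465283e-01,  1.52158490e+00, -3.87304944e-06,
        1.32070121e+00, -6.65774591e-02]), 'qvel': array([-0.00033382, -0.00132037, -0.00202744,  0.00102224, -0.00091799,
        0.00104925]), 'effort': array([ 1.60380077e-04, -5.31801796e+01, -3.52737164e+01,  7.08625861e-02,
        2.43458507e-02, -9.96462586e-05]), 'eef_pos': array([ 0.23804139, -0.49552475,  0.20488791]), 'tcp_rot': array([ 0.5982011 ,  0.3767468 ,  0.59886564, -0.3762675 ]), 'wrist_force': array([-0.13779549,  0.08330132,  0.13197392]), 'torque': array([-0.04633294, -0.05077218,  0.0303256 ]), 'width': 0.09384918624610399}
scene [[524.91566851   0.         328.52954404]
 [  0.         524.91566851 247.5659825 ]
 [  0.           0.           1.        ]] {'xyz': array([1.06561273, 0.16818391, 0.953686  ]), 'attitude': array([0.47498857, 0.1257868 , 0.22420028, 0.84160428])}
side [[567.33178805   0.         321.82956297]
 [  0.         567.33178805 246.40382908]
 [  0.           0.           1.        ]] {'xyz': array([0.5232919 , 0.75515634, 0.59538284]), 'attitude': array([-0.054055  , -0.02477607,  0.48012439,  0.87518271])}
wrist [[367.76588232   0.         321.33133959]
 [  0.         367.76588232 239.60528749]
 [  0.           0.           1.        ]] {'tool_from_camera': array([[ 8.97781167e-05,  2.51220036e-01, -9.67930000e-01,
        -1.78237827e-01],
       [ 4.20991049e-04,  9.67929909e-01,  2.51220051e-01,
         7.30934218e-02],
       [ 9.99999907e-01, -4.30043929e-04, -1.88624622e-05,
        -1.15986576e-03],
       [ 0.00000000e+00,  0.00000000e+00,  0.00000000e+00,
         1.00000000e+00]])}
```

View pics/scene0.png

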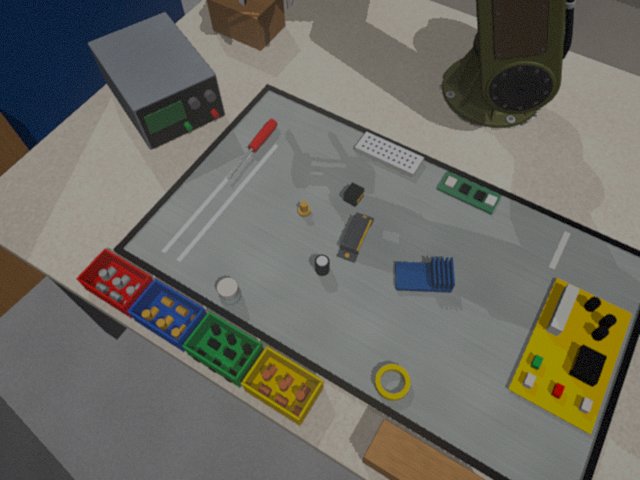

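View pics/side0.png

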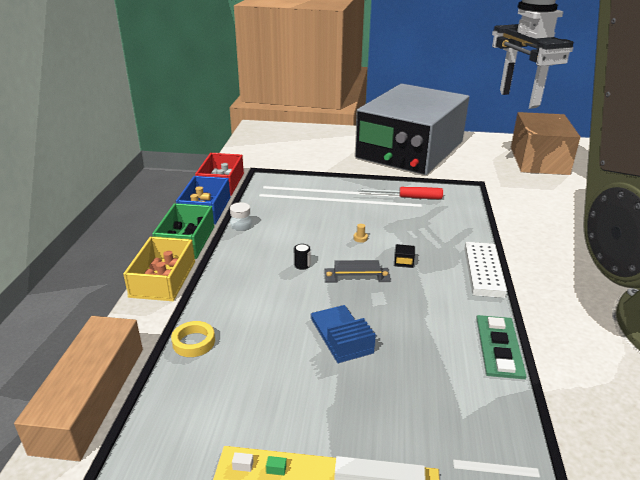

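View pics/wrist0.png

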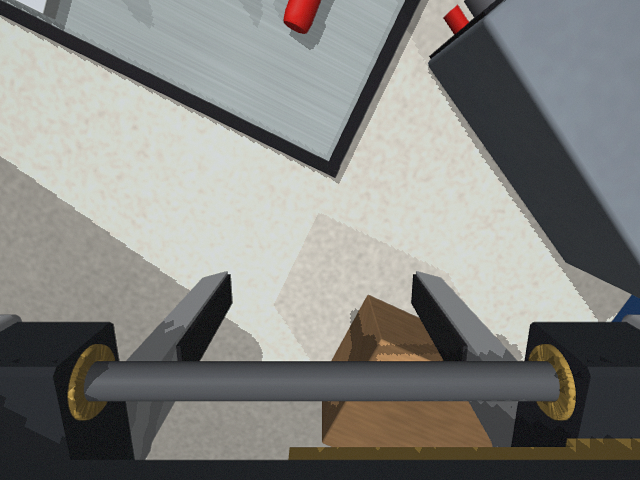

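The scene view shows the heat sink (425,275) with its tongue toward the bridge (356,235), whose yellow edge faces it. The capacitor (321,265), transformer (354,193) and standoff (303,209) surround the bridge. Next I'll measure them.

```bash
cat > h.py <<'E'
import numpy as np,cv2
from scipy.spatial.transform import Rotation as R
def q2R(q): return R.from_quat([q[1],q[2],q[3],q[0]]).as_matrix()
def campose(c,s=None):
    if "xyz" in c: return q2R(c["attitude"]),np.array(c["xyz"])
    T=c["tool_from_camera"];Rt=q2R(s["tcp_rot"]);return Rt@T[:3,:3],Rt@T[:3,3]+s["eef_pos"]
def cloud(c,s=None):
    z=c["z_map"].astype(float);K=c["intrinsics"];v,u=np.mgrid[0:480,0:640]
    P=np.stack([(u-K[0,2])/K[0,0]*z,-(v-K[1,2])/K[1,1]*z,-z],-1)
    Rw,t=campose(c,s);W=P@Rw.T+t;W[z==0]=np.nan;return W
def ray(c,uv,h,s=None):
    K=c["intrinsics"];Rw,t=campose(c,s);uv=np.atleast_2d(uv).astype(float)
    d=np.stack([(uv[:,0]-K[0,2])/K[0,0],-(uv[:,1]-K[1,2])/K[1,1],-np.ones(len(uv))],-1)@Rw.T
    return t+d*((h-t[2])/d[:,2])[:,None]
def proj(c,P,s=None):
    K=c["intrinsics"];Rw,t=campose(c,s);p=(np.atleast_2d(P)-t)@Rw
    return np.stack([K[0,0]*p[:,0]/-p[:,2]+K[0,2],K[1,1]*p[:,1]/p[:,2]+K[1,2]],-1)
def rect(xy):
    return cv2.minAreaRect((xy*1000).astype(np.float32))
E
python3 - <<'E'
from h import *
for n in ["scene","side"]:
    c=dict(np.load(f"pics/{n}0.npz"));W=cloud(c);f=c["frame"];hsv=cv2.cvtColor(f,cv2.COLOR_BGR2HSV)
    roi=(W[...,0]>.25)&(W[...,0]<.85)&(W[...,1]>-.35)&(W[...,1]<.45)
    flat=roi&(W[...,2]<.012);print(n,"panel z",np.nanmedian(W[flat][:,2]))
    m=roi&(hsv[...,0]>100)&(hsv[...,0]<130)&(hsv[...,1]>100)
    mm=cv2.morphologyEx(m.astype(np.uint8),cv2.MORPH_OPEN,np.ones((2,2)))
    k,l,st,ce=cv2.connectedComponentsWithStats(mm)
    for i in range(1,k):
        if st[i,4]>300:
            p=W[l==i];print("blue",st[i],p.mean(0).round(3),np.percentile(p[:,2],[2,50,98]).round(3),rect(p[:,:2]))
            b=p[p[:,2]>.03];print(" fins",rect(b[:,:2]) if len(b)>5 else 0,b.mean(0)); t=p[(p[:,2]<.022)&(p[:,2]>.013)];print(" tongue",rect(t[:,:2]),t.mean(0))
    o=roi&(W[...,2]>.014)&~m
    k,l,st,ce=cv2.connectedComponentsWithStats(o.astype(np.uint8))
    for i in range(1,k):
        if st[i,4]>30:
            p=W[l==i];print(st[i],p.mean(0).round(3),p.min(0).round(3),p.max(0).round(3),[np.round(x,1) for x in rect(p[:,:2])])
E
```

```text
scene panel z 0.006896274214651332
blue [ 397  258   59   35 1547] [nan nan nan] [nan nan nan] ((555.5487060546875, 86.52130889892578), (75.18478393554688, 119.2986068725586), 29.420042037963867)
 fins ((550.5609741210938, 116.43891906738281), (57.23188781738281, 40.7462272644043), 28.61417007446289) [0.55219598 0.11791533 0.04160325]
 tongue ((566.4166870117188, 86.52206420898438), (59.90172576904297, 107.50135803222656), 28.147796630859375) [0.57649988 0.07433452 0.01859521]
[476   0  11  24 145] [ 0.252 -0.024  0.381] [ 0.25  -0.034  0.354] [ 0.256 -0.013  0.399] [array([253. , -23.5]), array([ 5.7, 21.4]), np.float64(1.0)]
[ 355  128   70   48 1433] [ 0.326 -0.119  0.023] [ 0.279 -0.203  0.014] [ 0.354 -0.046  0.029] [array([ 316.9, -124.3]), array([ 75.2, 157.5]), np.float64(0.0)]
[439 174  38  26 316] [0.326 0.052 0.017] [0.298 0.019 0.014] [0.355 0.09  0.024] [array([326.5,  54.9]), array([69.4, 57.8]), np.float64(88.5)]
[344 182  20  24 318] [ 0.473 -0.129  0.033] [ 0.45  -0.149  0.015] [ 0.488 -0.114  0.041] [array([ 468.9, -131.3]), array([34.8, 37.8]), np.float64(86.9)]
[4
[... 2664 characters left out ...]
.038 0.017] [0.316 0.025 0.014] [0.34  0.05  0.021] [array([328.2,  37.4]), array([25.4, 24.7]), np.float64(87.8)]
[171 321  44  33 828] [0.787 0.138 0.022] [0.756 0.102 0.014] [0.821 0.167 0.027] [array([788.3, 134.9]), array([62.9, 63.9]), np.float64(19.3)]
[490 331  19  13 173] [0.328 0.073 0.017] [0.315 0.06  0.014] [0.34  0.084 0.02 ] [array([327.6,  72. ]), array([24.6, 24.5]), np.float64(89.9)]
[494 347  21  25 390] [0.328 0.121 0.017] [0.314 0.096 0.014] [0.34  0.145 0.021] [array([327. , 120.1]), array([48.8, 26.1]), np.float64(90.0)]
[ 214  446  225   34 3886] [0.574 0.343 0.028] [0.433 0.317 0.014] [0.692 0.364 0.046] [array([562.4, 337.3]), array([260.3,  47. ]), np.float64(1.5)]
```

```bash
python3 - <<'E'
import cv2
a=cv2.imread("pics/scene0.png")[170:310,280:480];b=cv2.imread("pics/side0.png")[220:370,280:440]
cv2.imwrite("pics/za.png",cv2.resize(a,None,fx=4,fy=4,interpolation=2));cv2.imwrite("pics/zb.png",cv2.resize(b,None,fx=4,fy=4,interpolation=2))
E
```

```text
(no output)
```

View pics/za.png

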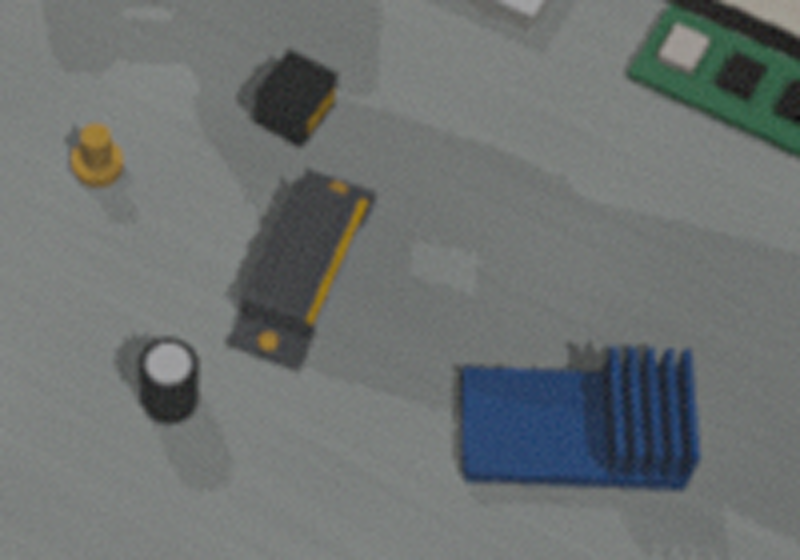

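View pics/zb.png

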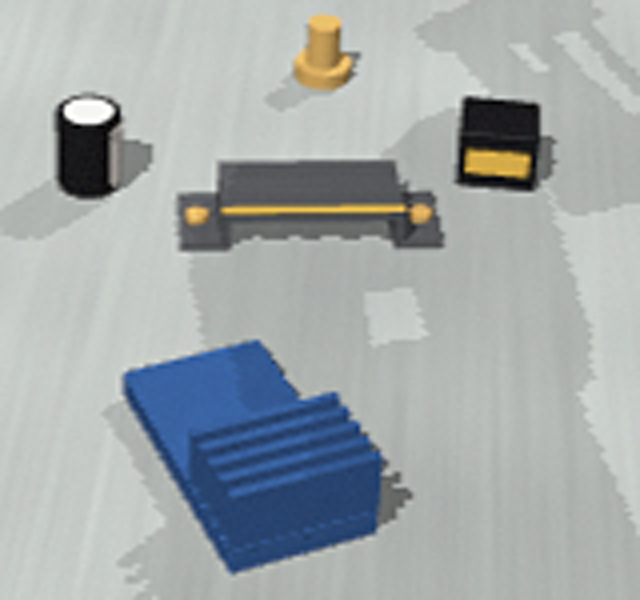

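```bash
cat >> h.py <<'E'
def measure(c,s=None,v=True):
    W=cloud(c,s);hsv=cv2.cvtColor(c["frame"],cv2.COLOR_BGR2HSV)
    near=lambda x0,x1,y0,y1:(W[...,0]>x0)&(W[...,0]<x1)&(W[...,1]>y0)&(W[...,1]<y1)
    b=(hsv[...,0]>100)&(hsv[...,0]<130)&(hsv[...,1]>100)&near(.42,.7,-.2,.25)
    z=W[...,2]; out={}
    p=W[b&(z>.036)&(z<.055)];out["fin"]=rect(p[:,:2]) if len(p)>9 else None
    p=W[b&(z>.005)];out["all"]=rect(p[:,:2]) if len(p)>9 else None
    p=W[(~b)&(hsv[...,2]<130)&near(.49,.62,-.12,-.035)&(z>.021)&(z<.036)];out["top"]=rect(p[:,:2]) if len(p)>9 else None
    y=(hsv[...,0]>15)&(hsv[...,0]<32)&(hsv[...,1]>120)&near(.5,.61,-.11,-.03)
    k,l,st,ce=cv2.connectedComponentsWithStats(y.astype(np.uint8),connectivity=8)
    if k>1:
        i=1+np.argmax(st[1:,4]);vv,uu=np.nonzero(l==i);P=ray(c,np.stack([uu,vv],-1),.0245,s)
        vx,vy,x0,y0=cv2.fitLine((P[:,:2]*1000).astype(np.float32),cv2.DIST_L2,0,.01,.01).ravel()
        out["line"]=((P[:,:2]*1000).min(0).round(1),(P[:,:2]*1000).max(0).round(1),(x0,y0),float(np.degrees(np.arctan(vy/vx))))
    if v:
        for k_ in out: print(" ",k_,out[k_])
    return out
E
python3 - <<'E'
from h import *
for n in ["scene","side"]:
    print(n);c=dict(np.load(f"pics/{n}0.npz"));measure(c)
E
```

```text
scene
  fin ((549.7802124023438, 115.77975463867188), (60.59518051147461, 40.75771713256836), 28.391963958740234)
  all ((560.6228637695312, 82.60708618164062), (72.55189514160156, 109.67857360839844), 28.09986686706543)
  top ((551.3029174804688, -78.22749328613281), (82.36752319335938, 41.018653869628906), 8.932513236999512)
  line (array([507.6, -68.4]), array([585.8, -54.8]), (np.float32(545.5718), np.float32(-61.61277)), 7.977899551391602)
side
  fin ((599.9735107421875, 30.57959747314453), (60.45468521118164, 244.2201385498047), 28.718505859375)
  all ((528.4046020507812, 18.78509521484375), (193.9438018798828, 244.87411499023438), 10.985166549682617)
  top ((539.7093505859375, -77.67562103271484), (114.32987976074219, 47.923831939697266), 14.26933765411377)
  line (array([501.3, -69.1]), array([591.8, -51.8]), (np.float32(541.4229), np.float32(-60.72687)), 7.663754463195801)
```

```bash
cat >> h.py <<'E'
B=np.array([.5532,-.0767]); a=np.radians(-81.8); xb=np.array([np.cos(a),np.sin(a)]); yb=np.array([-xb[1],xb[0]])
def b2w(x,y): return B+x/1000*xb+y/1000*yb
def w2b(P): d=np.asarray(P)[...,:2]-B; return np.stack([d@xb,d@yb],-1)*1000
def goto(s,x,y,z,zaxis):
    """bridge-frame target mm, tool z axis (world 2D). prints world-down pose shift & turn"""
    Rt=q2R(s["tcp_rot"]);p=np.array([*b2w(x,y),z])
    zz=np.array([*zaxis,0]);xx=np.array([0,0,-1.]);Rd=np.stack([xx,np.cross(zz,xx),zz],1)
    rv=R.from_matrix(Rt.T@Rd).as_rotvec()
    print("shift(tool now)",(Rt.T@(p-s["eef_pos"])*1000).round(1),"turn",(np.degrees(rv)/8).round(2),"shift(after turn)",(Rd.T@(p-s["eef_pos"])*1000).round(1))
E
python3 - <<'E'
from h import *
from workcell import *
s=get_state();print(q2R(s["tcp_rot"]).round(3),hold_point_z)
for z in(xb,-xb): goto(s,-155,108,.11,z)
E
```

```text
[[-0.     0.901  0.433]
 [ 0.001  0.433 -0.901]
 [-1.     0.    -0.001]] 0.0188
shift(tool now) [  95.4  614.9 -356.5] turn [ 2.18 -0.01  0.  ] shift(after turn) [  95.   479.7 -524.7]
shift(tool now) [  95.4  614.9 -356.5] turn [-2.032e+01 -0.000e+00 -1.000e-02] shift(after turn) [  95.  -479.7  524.7]
```

```bash
python3 -m jog '[[[0,0,0],[0.73,0,0]],[[0,0,0],[0.73,0,0]],[[0,0,0],[0.72,0,0]],[[0,24,-26],[0,0,0]],[[0,24,-26],[0,0,0]]]' 0.745
for i in 1; do python3 -m jog '[[[0,24,-26],[0,0,0]],[[0,24,-26],[0,0,0]],[[0,24,-26],[0,0,0]],[[0,24,-26],[0,0,0]],[[0,24,-26],[0,0,0]]]'; done
python3 -m jog '[[[0,24,-26],[0,0,0]],[[0,24,-26],[0,0,0]],[[0,24,-26],[0,0,0]],[[0,24,-26],[0,0,0]],[[0,24,-26],[0,0,0]]]'
python3 -m jog '[[[0,24,-26],[0,0,0]],[[0,24,-26],[0,0,0]],[[0,24,-26],[0,0,0]],[[0,24,-26],[0,0,0]],[[0,24,-26],[0,0,0]]]'
python3 - <<'E'
from h import *
from workcell import *
s=get_state();print(s["q"],s["width"],s["wrist_force"])
goto(s,-155,108,.11,xb)
E
```

```text
clock: 0.65
eef_pos: [0.2782, -0.4368, 0.2049]
tcp_rot: [0.534, 0.463, 0.534, -0.463]
wrist_force: [0.4, -0.8, 0.2]
width: 0.0705
clock: 1.15
eef_pos: [0.3789, -0.2903, 0.2054]
tcp_rot: [0.534, 0.463, 0.535, -0.463]
wrist_force: [0.5, -0.4, -0.5]
width: 0.0701
clock: 1.65
eef_pos: [0.4791, -0.1444, 0.2053]
tcp_rot: [0.534, 0.463, 0.535, -0.463]
wrist_force: [1.4, -0.4, 0.4]
width: 0.0699
clock: 2.15
eef_pos: [0.5794, 0.0014, 0.2052]
tcp_rot: [0.534, 0.463, 0.535, -0.463]
wrist_force: [0.8, -0.0, 0.4]
width: 0.0701
[-6.08245204e-02  3.65946150e-01  1.43397307e+00 -4.78507086e-05
  1.34206933e+00  1.36647133e+00] 0.07012458658719352 [ 0.80679987 -0.00177281  0.407224  ]
shift(tool now) [ 95.2  71.  -81.4] turn [ 0. -0.  0.] shift(after turn) [ 95.2  71.  -81.5]
```

```bash
python3 -m jog '[[[0,24,-27],[0,0,0]],[[10,24,-27],[0,0,0]],[[20,23,-27],[0,0,0]],[[20,0,0],[0,0,0]],[[5,0,0],[0,0,0]]]'
python3 - <<'E'
from h import *
from workcell import *
s=get_state();c=camera("wrist");cv2.imwrite("pics/w1.png",c["frame"]);np.savez("pics/w1.npz",**c)
measure(c,s)
o=camera("side");cv2.imwrite("pics/s1.png",o["frame"])
goto(get_state(),-155,108,.012,xb)
E
```

```text
clock: 2.65
eef_pos: [0.6365, 0.091, 0.1474]
tcp_rot: [0.534, 0.461, 0.536, -0.464]
wrist_force: [-0.6, -0.5, 0.4]
width: 0.0695
  fin ((598.9805297851562, 29.287857055664062), (60.53029251098633, 243.1304168701172), 29.338146209716797)
  all ((626.2439575195312, 60.161834716796875), (145.77447509765625, 262.38238525390625), 36.27886962890625)
  top ((568.6262817382812, -73.59146881103516), (47.97007369995117, 40.867401123046875), 8.947524070739746)
  line (array([545.6, -61.1]), array([589.1, -50.6]), (np.float32(568.25073), np.float32(-55.57925)), 8.823626518249512)
shift(tool now) [137.8   1.5  -2. ] turn [-0.   -0.    0.01] shift(after turn) [137.8   1.3  -2. ]
```

View pics/w1.png

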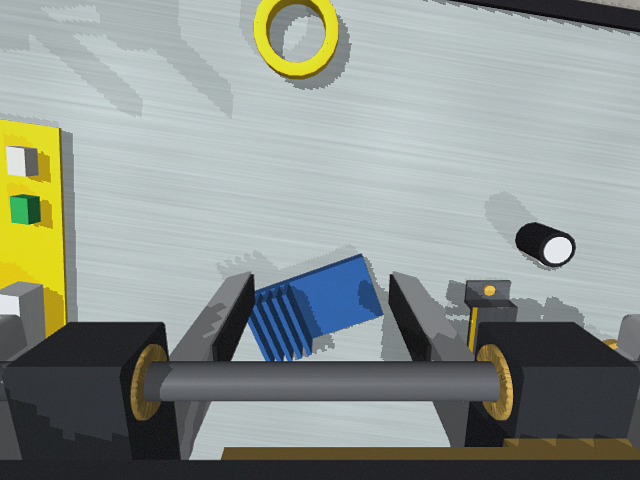

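View pics/s1.png

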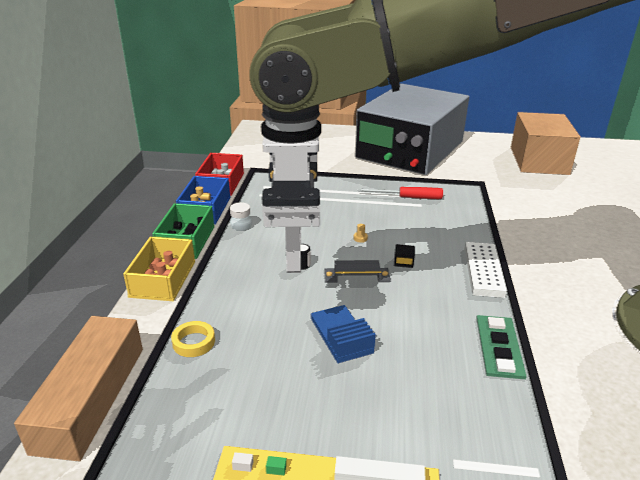

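The wrist view shows the fingers above the sink's far side, and the sink (245–385, 255–360) still lies as measured. The side view shows the gripper clear of the capacitor. Next I'll lower it beside the sink.

```bash
python3 -m jog '[[[30,0,0],[0,0,0]],[[30,0,0],[0,0,0]],[[30,0,0],[0,0,0]],[[25,0,0],[0,0,0]],[[10,0,0],[0,0,0]]]'
python3 -m jog '[[[3,0,0],[0,0,0]],[[0,0,0],[0,0,0]]]'
python3 - <<'E'
from h import *
from workcell import *
for n in("side","scene"):
    c=camera(n);cv2.imwrite(f"pics/{n}2.png",c["frame"][150:390,240:560].repeat(2,0).repeat(2,1))
goto(get_state(),-155,48,.012,xb)
E
```

```text
clock: 3.25
eef_pos: [0.637, 0.0896, 0.0245]
tcp_rot: [0.534, 0.463, 0.535, -0.464]
wrist_force: [0.2, 0.1, 0.4]
width: 0.0697
clock: 3.45
eef_pos: [0.6381, 0.0901, 0.0238]
tcp_rot: [0.535, 0.463, 0.534, -0.463]
wrist_force: [0.5, 0.2, -0.5]
width: 0.0701
shift(tool now) [ 12.  -60.1  -1.9] turn [ 0.    0.   -0.02] shift(after turn) [ 12.2 -60.   -1.9]
```

View pics/side2.png

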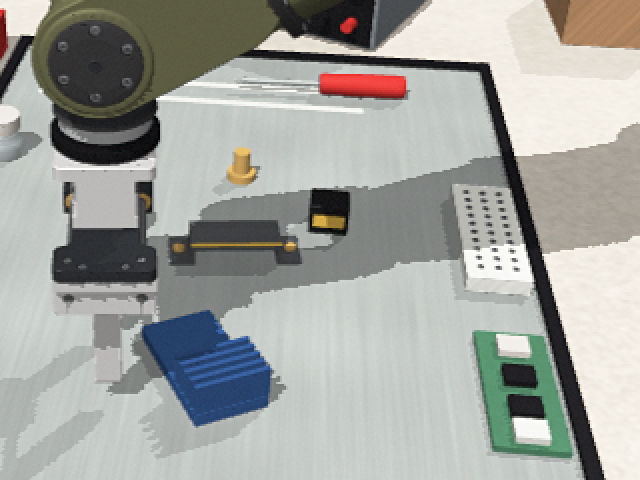

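View pics/scene2.png

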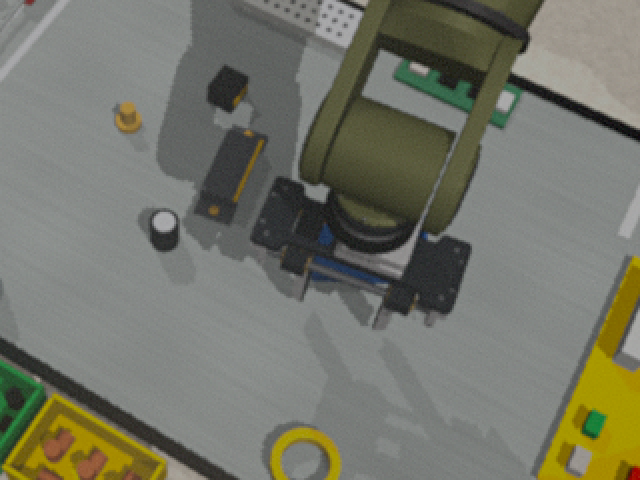

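The side view (doubled crop) shows a finger at (108,350), beside the sink's edge with a gap. I'll lower the last 12 mm, then push toward −y_b with the two fingers as a straight edge.

```bash
python3 -m jog '[[[6,0,0],[0,0,0]],[[6,0,-1],[0,0,0]],[[0,-5,-1],[0,0,0]],[[0,-5,0],[0,0,0]],[[0,0,0],[0,0,0]]]'
python3 -m jog '[[[0,-4,0],[0,0,0]],[[0,-4,0],[0,0,0]],[[0,-4,0],[0,0,0]],[[0,-4,0],[0,0,0]],[[0,-4,0],[0,0,0]]]'
python3 -m jog '[[[0,-4,0],[0,0,0]],[[0,-4,0],[0,0,0]],[[0,-4,0],[0,0,0]],[[0,-4,0],[0,0,0]],[[0,0,0],[0,0,0]]]'
python3 - <<'E'
from h import *
from workcell import *
for n in("side",):
    c=camera(n);cv2.imwrite(f"pics/{n}3.png",c["frame"][150:390,240:560].repeat(2,0).repeat(2,1))
goto(get_state(),-155,48,.012,xb)
E
```

```text
clock: 4.05
eef_pos: [0.6267, 0.0909, 0.0106]
tcp_rot: [0.535, 0.463, 0.535, -0.463]
wrist_force: [-0.2, -0.2, -1.1]
width: 0.0702
clock: 4.55
eef_pos: [0.6073, 0.0879, 0.0106]
tcp_rot: [0.535, 0.463, 0.534, -0.463]
wrist_force: [1.8, -0.4, 1.4]
width: 0.0701
clock: 5.05
eef_pos: [0.591, 0.0858, 0.0103]
tcp_rot: [0.534, 0.463, 0.535, -0.463]
wrist_force: [0.0, -0.3, -0.4]
width: 0.0698
shift(tool now) [ -1.6 -12.8   0.4] turn [ 0.   -0.    0.01] shift(after turn) [ -1.7 -12.8   0.4]
```

View pics/side3.png

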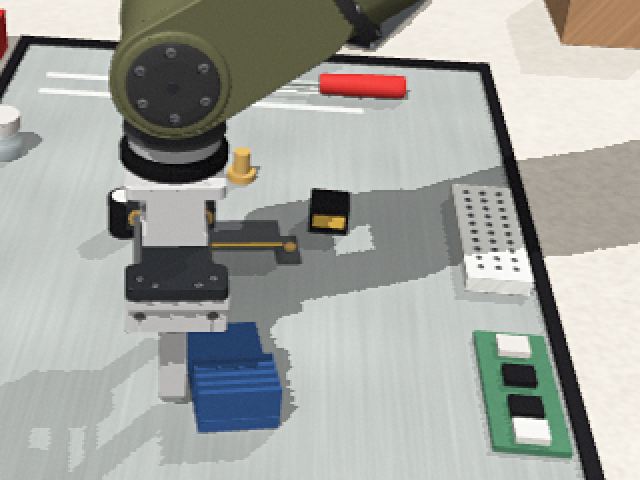

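The sink has turned almost flush with the fingers, which are now at about (172,370). I'll keep going to the bridge's centreline.

```bash
python3 -m jog '[[[0,-4,0],[0,0,0]],[[0,-4,0],[0,0,0]],[[0,-4,0],[0,0,0]],[[0,-4,0],[0,0,0]],[[0,-4,0],[0,0,0]]]'
python3 -m jog '[[[0,-3,0],[0,0,0]],[[0,0,0],[0,0,0]],[[0,0,0],[0,0,0]]]'
python3 - <<'E'
from h import *
from workcell import *
s=get_state();print(w2b(s["eef_pos"]))
c=camera("side");cv2.imwrite(f"pics/side4.png",c["frame"][150:390,240:560].repeat(2,0).repeat(2,1))
E
```

```text
clock: 5.6
eef_pos: [0.5714, 0.0829, 0.0104]
tcp_rot: [0.534, 0.463, 0.535, -0.463]
wrist_force: [2.4, 0.6, -1.6]
width: 0.0702
clock: 5.9
eef_pos: [0.5688, 0.0824, 0.0105]
tcp_rot: [0.534, 0.463, 0.535, -0.463]
wrist_force: [0.1, 0.2, -0.2]
width: 0.0697
[-155.28273622   38.13917332]
```

View pics/side4.png

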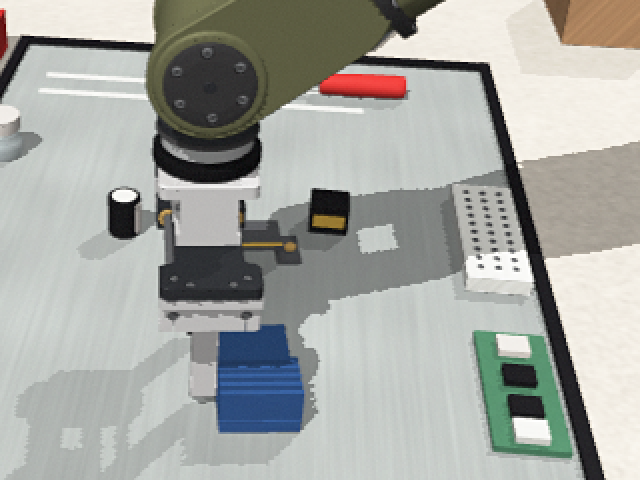

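```bash
python3 -m jog '[[[0,10,0],[0,0,0]],[[0,20,0],[0,0,0]],[[-20,10,0],[0,0,0]],[[-40,0,0],[0,0,0]],[[-40,0,0],[0,0,0]]]' 
python3 -m jog '[[[0,-10,-30],[-0.9,0,0]],[[0,0,0],[-0.95,0,0]],[[0,0,0],[-0.95,0,0]],[[0,0,0],[-0.95,0,0]],[[0,0,0],[-0.95,0,0]]]' 0.32
python3 -m jog '[[[0,0,0],[-0.95,0,0]],[[0,0,0],[-0.95,0,0]],[[0,0,0],[-0.95,0,0]],[[0,0,0],[-0.95,0,0]],[[0,0,0],[-0.95,0,0]]]' 0.32
python3 -m jog '[[[0,0,0],[-0.95,0,0]],[[0,0,0],[-0.9,0,0]],[[0,0,0],[0,0,0]]]'
python3 - <<'E'
from h import *
from workcell import *
s=get_state();print(w2b(s["eef_pos"]),s["q"])
goto(s,-245,0,.14,yb)
E
```

```text
clock: 6.45
eef_pos: [0.6082, 0.0882, 0.111]
tcp_rot: [0.534, 0.462, 0.535, -0.463]
wrist_force: [0.1, -0.1, 0.3]
width: 0.0699
clock: 6.95
eef_pos: [0.5943, 0.1165, 0.1104]
tcp_rot: [0.656, 0.264, 0.656, -0.264]
wrist_force: [-0.1, -0.6, -0.7]
width: 0.0335
clock: 7.45
eef_pos: [0.5943, 0.1164, 0.1103]
tcp_rot: [0.706, 0.036, 0.706, -0.036]
wrist_force: [-0.9, -0.9, -0.1]
width: 0.0302
clock: 7.75
eef_pos: [0.5943, 0.1164, 0.1104]
tcp_rot: [0.705, -0.054, 0.705, 0.054]
wrist_force: [0.5, -1.6, 1.4]
width: 0.0301
[-185.29966834   68.19318408] [ 1.32998705e-01  5.10816907e-01  1.45572004e+00 -2.55595402e-06
  1.17533460e+00 -1.94246165e-02]
shift(tool now) [-29.6  60.3 -67.6] turn [ 0.07 -0.   -0.  ] shift(after turn) [-29.6  59.7 -68.2]
```

```bash
python3 -m jog '[[[0,20,-20],[0.07,0,0]],[[0,20,-24],[0,0,0]],[[0,20,-24],[0,0,0]],[[0,0,0],[0,0,0]],[[0,0,0],[0,0,0]]]'
python3 - <<'E'
from h import *
from workcell import *
s=get_state();print(w2b(s["eef_pos"]),s["q"])
for n in("wrist","side","scene"):
    c=camera(n);cv2.imwrite(f"pics/{n}5.png",c["frame"]);np.savez(f"pics/{n}5.npz",**c);print(n);measure(c,s)
E
```

```text
clock: 8.25
eef_pos: [0.5186, 0.1663, 0.1108]
tcp_rot: [0.706, -0.049, 0.705, 0.049]
wrist_force: [0.4, -0.3, 0.4]
width: 0.03
[-245.43990746    0.38076938] [ 2.43071451e-01  3.84105933e-01  1.64075111e+00 -6.30083009e-05
  1.11610531e+00  1.04466001e-01]
wrist
  fin ((523.758056640625, 129.926025390625), (47.97246170043945, 40.55942916870117), 8.24593734741211)
  all ((520.9488525390625, 132.32550048828125), (59.458133697509766, 135.17025756835938), 8.425753593444824)
  top None
side
  fin ((524.192626953125, 130.14044189453125), (59.98100662231445, 45.011573791503906), 8.361800193786621)
  all ((577.0247802734375, 58.34825134277344), (131.40670776367188, 312.8794250488281), 39.65030288696289)
  top ((554.4974975585938, -69.9693603515625), (80.50121307373047, 36.61729431152344), 6.019839763641357)
  line (array([501.5, -69.1]), array([539.7, -56.7]), (np.float32(518.28204), np.float32(-64.04461)), -1.1183855533599854)
scene
  fin ((522.4115600585938, 126.45545959472656), (58.52629470825195, 39.039154052734375), 8.35264778137207)
  all ((520.0421142578125, 118.25286102294922), (176.67691040039062, 162.31871032714844), 4.251757621765137)
  top ((551.6343383789062, -78.40206909179688), (81.7330322265625, 40.231834411621094), 8.272254943847656)
  line (array([507.6, -68.4]), array([585.8, -53.6]), (np.float32(546.20514), np.float32(-61.564987)), 8.204339027404785)
```

View pics/wrist5.png

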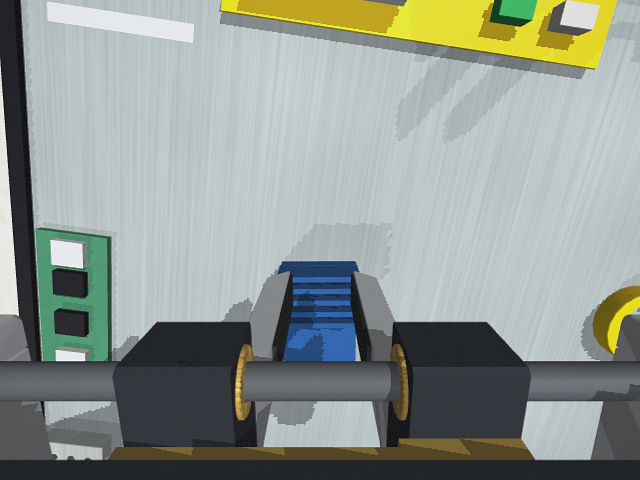

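View pics/side5.png

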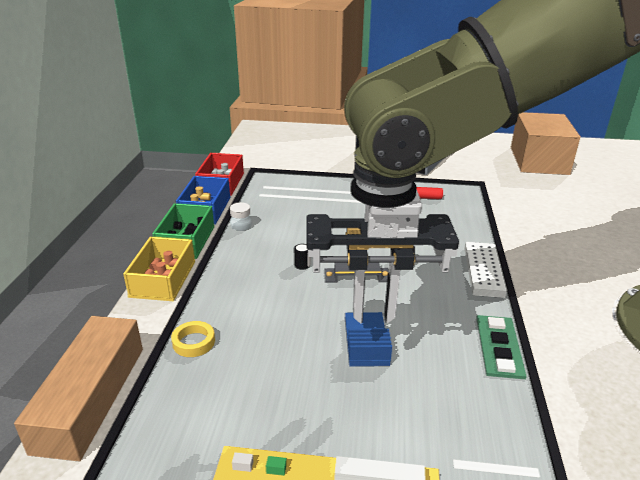

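View pics/scene5.png

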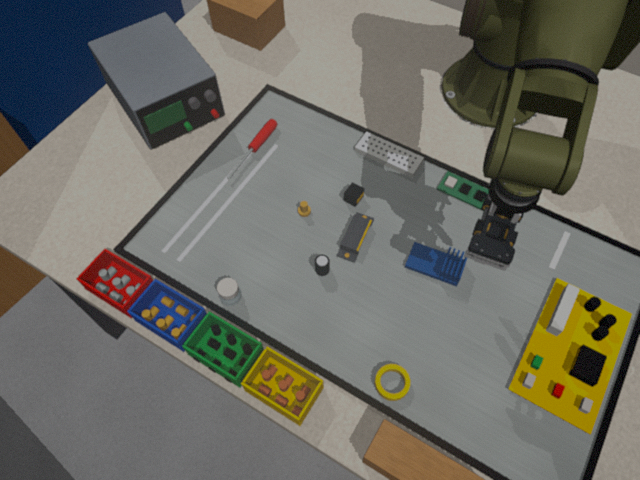

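The sink is parallel to the bridge (8.3° against 8.2–8.3°) and within about 2 mm laterally. The wrist view shows its tail at (285–355, 262) near the fingertips, so I'll back off 10 mm before lowering.

```bash
python3 -m jog '[[[0,10,0],[0,0,0]],[[30,0,0],[0,0,0]],[[30,0,0],[0,0,0]],[[25,0,0],[0,0,0]],[[11,0,0],[0,0,0]]]'
python3 - <<'E'
from h import *
from workcell import *
s=get_state();print(w2b(s["eef_pos"]),s["width"])
c=camera("side");cv2.imwrite(f"pics/side6.png",c["frame"][150:390,240:560].repeat(2,0).repeat(2,1))
goto(s,-245,0,.013,yb)
E
```

```text
clock: 8.9
eef_pos: [0.5162, 0.176, 0.0122]
tcp_rot: [0.704, -0.05, 0.706, 0.049]
wrist_force: [0.8, -0.0, 0.6]
width: 0.0299
[-255.36055412   -0.6132195 ] 0.029891854729555592
shift(tool now) [ -0.8 -10.4   0.6] turn [-0.02 -0.02  0.  ] shift(after turn) [ -0.8 -10.4   0.6]
```

View pics/side6.png

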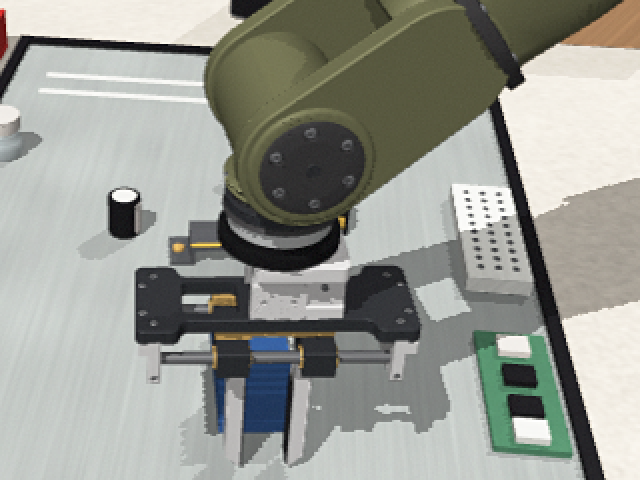

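```bash
python3 -m jog '[[[0,-5,0],[0,0,0]],[[0,-5,0],[0,0,0]],[[0,-4,0],[0,0,0]],[[0,-4,0],[0,0,0]],[[0,-4,0],[0,0,0]]]'
python3 -m jog '[[[0,-4,0],[0,0,0]],[[0,-5,0],[0,0,0]],[[0,-5,0],[0,0,0]],[[0,-5,0],[0,0,0]],[[0,-5,0],[0,0,0]]]'
python3 -m jog '[[[0,-5,0],[0,0,0]],[[0,-5,0],[0,0,0]],[[0,-5,0],[0,0,0]],[[0,-5,0],[0,0,0]],[[0,-5,0],[0,0,0]]]'
python3 -m jog '[[[0,-5,0],[0,0,0]],[[0,-5,0],[0,0,0]],[[0,-5,0],[0,0,0]],[[0,-5,0],[0,0,0]],[[0,-5,0],[0,0,0]]]'
python3 -m jog '[[[0,-4,0],[0,0,0]],[[0,-3,0],[0,0,0]],[[0,0,0],[0,0,0]]]'
python3 - <<'E'
from h import *
from workcell import *
s=get_state();print(w2b(s["eef_pos"]),s["width"])
goto(s,-100,0,.013,yb)
for n in("wrist","scene"):
    c=camera(n);cv2.imwrite(f"pics/{n}7.png",c["frame"]);print(n);measure(c,s)
c=camera("side");cv2.imwrite(f"pics/side7.png",c["frame"][150:390,240:560].repeat(2,0).repeat(2,1))
E
```

```text
clock: 9.45
eef_pos: [0.5205, 0.1541, 0.0152]
tcp_rot: [0.706, -0.049, 0.705, 0.05]
wrist_force: [-0.6, 3.0, 2.7]
width: 0.0301
clock: 9.95
eef_pos: [0.5235, 0.13, 0.0144]
tcp_rot: [0.705, -0.05, 0.705, 0.05]
wrist_force: [-0.2, 2.8, 2.7]
width: 0.0302
clock: 10.45
eef_pos: [0.527, 0.1053, 0.0144]
tcp_rot: [0.705, -0.05, 0.705, 0.05]
wrist_force: [-1.0, 3.5, 3.2]
width: 0.0304
clock: 10.95
eef_pos: [0.5305, 0.0805, 0.0144]
tcp_rot: [0.705, -0.05, 0.705, 0.05]
wrist_force: [-0.0, 4.2, 1.6]
width: 0.0302
clock: 11.25
eef_pos: [0.5314, 0.0734, 0.0143]
tcp_rot: [0.705, -0.05, 0.705, 0.049]
wrist_force: [1.1, -0.2, -0.8]
width: 0.0302
[-151.70120624   -0.19216033] 0.030173094532475644
shift(tool now) [  1.3 -51.7   0.3] turn [-0.02 -0.    0.  ] shift(after turn) [  1.3 -51.7   0.2]
wrist
  fin ((535.7518920898438, 46.279151916503906), (48.688926696777344, 44.46727752685547), 6.246432781219482)
  all ((532.0986328125, 41.74311447143555), (59.51519775390625, 129.19482421875), 9.380443572998047)
  top None
scene
  fin ((536.8893432617188, 28.878944396972656), (58.21767807006836, 11.727560997009277), 7.827502250671387)
  all ((542.4657592773438, 6.251106262207031), (70.74423217773438, 105.71849822998047), 8.442200660705566)
  top ((550.3806762695312, -71.91223907470703), (83.00955963134766, 53.4835205078125), 7.530992031097412)
  line (array([507.6, -69.6]), array([585.8, -54.8]), (np.float32(545.91455), np.float32(-61.617195)), 8.281502723693848)
```

View pics/side7.png

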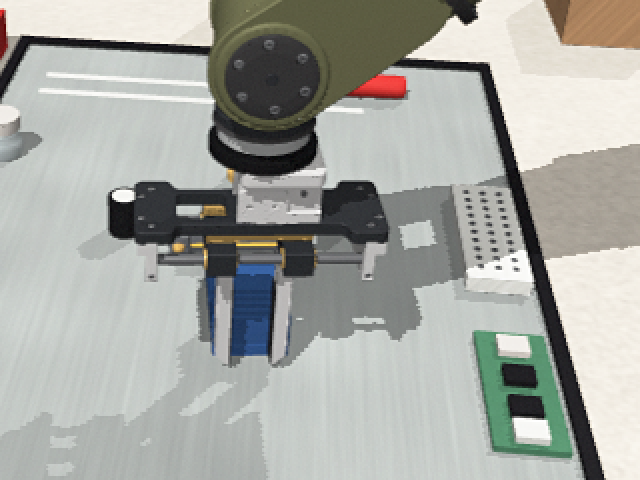

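View pics/scene7.png

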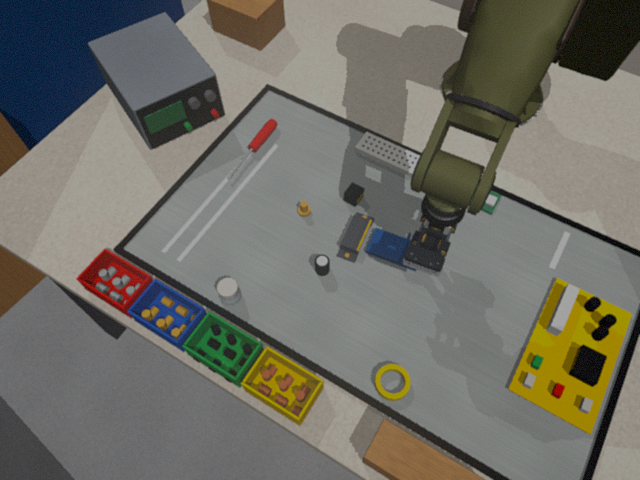

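View pics/wrist7.png

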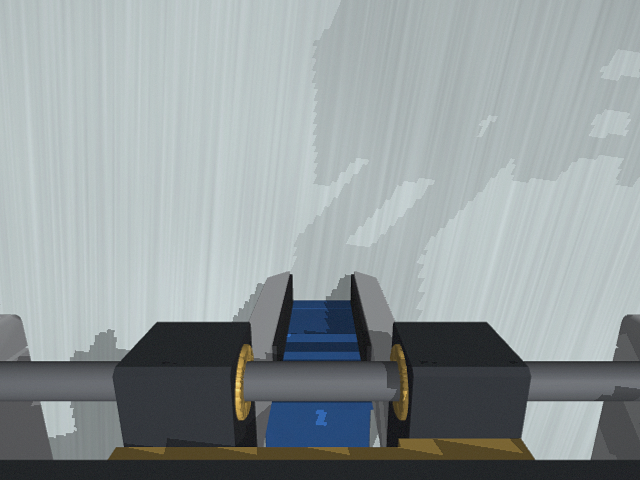

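```bash
python3 - <<'E'
from h import *
from workcell import *
c=camera("scene");W=cloud(c);hsv=cv2.cvtColor(c["frame"],cv2.COLOR_BGR2HSV)
b=(hsv[...,0]>100)&(hsv[...,0]<130)&(hsv[...,1]>100)&(abs(W[...,1])<.12)&(W[...,0]>.45)&(W[...,0]<.62)&(W[...,2]>.014)&(W[...,2]<.024)
Q=w2b(W[b]); 
for x0 in range(-110,-20,10):
    q=Q[(Q[:,0]>x0)&(Q[:,0]<x0+10)]
    if len(q)>5: print(x0,len(q),q[:,1].min().round(1),q[:,1].max().round(1))
print("nose",np.percentile(Q[:,0],[95,99,100]))
m=(hsv[...,2]<130)&~b&(W[...,2]>.023)&(W[...,2]<.035);Q2=w2b(W[m&(abs(w2b(W)[...,0])<30)&(abs(w2b(W)[...,1])<55)]);print("bridge top yb",np.percentile(Q2[:,1],[1,99]),np.percentile(Q2[:,0],[1,99]))
E
```

```text
-110 48 -34.2 26.9
-100 114 -32.9 26.5
-90 122 -32.9 26.7
-80 124 -32.3 26.3
-70 124 -33.9 25.8
-60 122 -30.9 27.0
-50 119 -33.1 26.7
-40 107 -33.1 26.9
nose [-35.07764207 -32.19187075 -30.75690064]
bridge top yb [-42.59001594  37.94923358] [-18.60739357  21.08707908]
```

The sink is centred on the bridge within 1 mm (scene camera: −3.2 against −2.3). The nose is about 12 mm short of the edge. I'll push on in.

```bash
python3 -m jog '[[[0,-4,0],[0,0,0]],[[0,-4,0],[0,0,0]],[[0,-4,0],[0,0,0]],[[0,-4,0],[0,0,0]],[[0,-4,0],[0,0,0]]]'
python3 -m jog '[[[0,-4,0],[0,0,0]],[[0,-4,0],[0,0,0]],[[0,-4,0],[0,0,0]],[[0,-4,0],[0,0,0]],[[0,-4,0],[0,0,0]]]'
python3 -m jog '[[[0,-4,0],[0,0,0]],[[0,-4,0],[0,0,0]],[[0,-4,0],[0,0,0]],[[0,-4,0],[0,0,0]],[[0,-4,0],[0,0,0]]]'
python3 -m jog '[[[0,-4,0],[0,0,0]],[[0,-4,0],[0,0,0]],[[0,-2,0],[0,0,0]],[[0,0,0],[0,0,0]],[[0,0,0],[0,0,0]]]'
python3 - <<'E'
from h import *
from workcell import *
s=get_state();print(w2b(s["eef_pos"]),s["width"])
goto(s,-70,0,.013,yb)
c=camera("scene");W=cloud(c);hsv=cv2.cvtColor(c["frame"],cv2.COLOR_BGR2HSV)
b=(hsv[...,0]>100)&(hsv[...,0]<130)&(hsv[...,1]>100)&(abs(W[...,1])<.14)&(W[...,0]>.45)&(W[...,0]<.62)&(W[...,2]>.014)
Q=w2b(W[b]);print(np.c_[Q,W[b][:,2]*1000].min(0),np.c_[Q,W[b][:,2]*1000].max(0)) 
cv2.imwrite("pics/scene8.png",c["frame"][150:330,270:510].repeat(3,0).repeat(3,1))
c=camera("side");cv2.imwrite(f"pics/side8.png",c["frame"][150:390,240:560].repeat(2,0).repeat(2,1))
E
```

```text
clock: 11.95
eef_pos: [0.5342, 0.0538, 0.0144]
tcp_rot: [0.705, -0.05, 0.705, 0.05]
wrist_force: [-0.3, 1.0, -2.0]
width: 0.0302
clock: 12.45
eef_pos: [0.5371, 0.0341, 0.0145]
tcp_rot: [0.705, -0.05, 0.705, 0.05]
wrist_force: [-0.2, 1.3, -1.1]
width: 0.0299
clock: 12.95
eef_pos: [0.5399, 0.0143, 0.0144]
tcp_rot: [0.705, -0.05, 0.705, 0.05]
wrist_force: [-1.1, 1.3, -1.1]
width: 0.0301
clock: 13.45
eef_pos: [0.5413, 0.0046, 0.0145]
tcp_rot: [0.705, -0.05, 0.705, 0.05]
wrist_force: [-0.3, -0.3, -0.3]
width: 0.0302
[-82.18122522  -0.16417664] 0.030232539344393433
shift(tool now) [  1.5 -12.2   0.2] turn [-0.02  0.    0.  ] shift(after turn) [  1.5 -12.2   0.2]
[-64.00949318 -34.22990644  14.10403757] [ 38.85383559  33.62190962 139.25776792]
```

View pics/scene8.png

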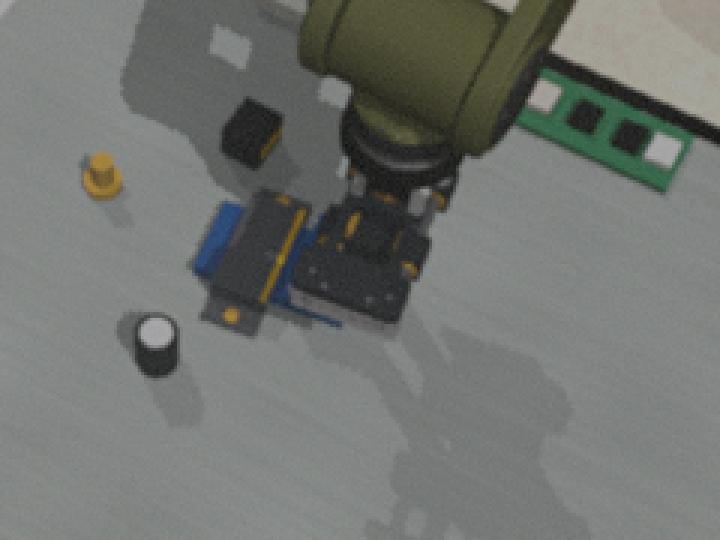

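View pics/side8.png

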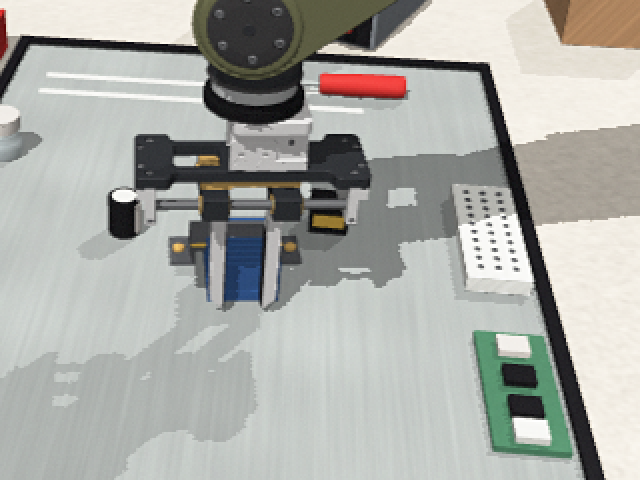

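The tongue has come out past the bridge (nose at about +39 mm) and is straight. I'll close the last 11 mm slowly while watching the force.

```bash
python3 -m jog '[[[0,-2,0],[0,0,0]],[[0,-2,0],[0,0,0]],[[0,-2,0],[0,0,0]],[[0,-1,0],[0,0,0]],[[0,-1,0],[0,0,0]]]'
python3 -m jog '[[[0,-0.5,0],[0,0,0]],[[0,-0.5,0],[0,0,0]]]'
python3 -m jog '[[[0,-0.5,0],[0,0,0]],[[0,-0.5,0],[0,0,0]]]'
```

```text
clock: 14.05
eef_pos: [0.5424, -0.0033, 0.0145]
tcp_rot: [0.705, -0.05, 0.705, 0.05]
wrist_force: [-0.2, 3.5, 1.0]
width: 0.03
clock: 14.25
eef_pos: [0.5425, -0.0042, 0.0145]
tcp_rot: [0.705, -0.05, 0.705, 0.05]
wrist_force: [-0.7, 3.3, 1.8]
width: 0.03
clock: 14.45
eef_pos: [0.5427, -0.0052, 0.0145]
tcp_rot: [0.705, -0.05, 0.705, 0.05]
wrist_force: [-0.4, 3.1, 1.6]
width: 0.0298
```

```bash
python3 -m jog '[[[0,-0.5,0],[0,0,0]],[[0,-0.5,0],[0,0,0]]]'
python3 - <<'E'
from workcell import *
from h import *
c=camera("scene");W=cloud(c);hsv=cv2.cvtColor(c["frame"],cv2.COLOR_BGR2HSV)
b=(hsv[...,0]>100)&(hsv[...,0]<130)&(hsv[...,1]>100)&(W[...,2]>.012)&(W[...,2]<.024)
Q=w2b(W[b]);Q=Q[(Q[:,0]>15)&(Q[:,0]<80)&(abs(Q[:,1])<50)];print(np.percentile(Q[:,0],[50,95,99,100]),Q[:,1].min(),Q[:,1].max())
E
python3 -m jog '[[[0,-0.5,0],[0,0,0]],[[0,0,0],[0,0,0]]]'
```

```text
clock: 14.65
eef_pos: [0.5428, -0.0062, 0.0145]
tcp_rot: [0.705, -0.05, 0.705, 0.05]
wrist_force: [0.4, 2.8, 2.1]
width: 0.0302
[36.2120808  47.48991892 48.69837061 49.14564434] -33.38511508400115 26.357778361606332
clock: 14.9
eef_pos: [0.5429, -0.0067, 0.0145]
tcp_rot: [0.705, -0.05, 0.705, 0.05]
wrist_force: [0.4, 2.4, 2.3]
width: 0.03
```

```bash
python3 -m jog '[[[0,-0.5,0],[0,0,0]],[[0,0,0],[0,0,0]]]'
python3 -m jog '[[[0,-0.5,0],[0,0,0]],[[0,0,0],[0,0,0]]]' | grep -E "pos|wrist"
python3 -m jog '[[[0,-0.5,0],[0,0,0]],[[0,0,0],[0,0,0]]]'| grep -E "pos|wrist"
```

```text
clock: 15.1
eef_pos: [0.5429, -0.0073, 0.0144]
tcp_rot: [0.705, -0.05, 0.705, 0.05]
wrist_force: [-0.2, 3.1, 2.1]
width: 0.0303
eef_pos: [0.543, -0.0078, 0.0144]
wrist_force: [-0.3, 3.3, 2.9]
eef_pos: [0.543, -0.0082, 0.0144]
wrist_force: [-1.3, 3.8, 2.9]
```

```bash
python3 -m jog '[[[0,-0.5,0],[0,0,0]],[[0,0,0],[0,0,0]]]'| grep -E "pos|wrist"
python3 -m jog '[[[0,-0.5,0],[0,0,0]],[[0,0,0],[0,0,0]]]' | grep -E "pos|wrist"
python3 - <<'E'
from workcell import *
from h import *
print(w2b(get_state()["eef_pos"]))
c=camera("scene");W=cloud(c);hsv=cv2.cvtColor(c["frame"],cv2.COLOR_BGR2HSV)
b=(hsv[...,0]>100)&(hsv[...,0]<130)&(hsv[...,1]>100)&(W[...,2]>.012)&(W[...,2]<.024)
Q=w2b(W[b]);Q=Q[(Q[:,0]>15)&(Q[:,0]<80)&(abs(Q[:,1])<50)];print(np.percentile(Q[:,0],[50,95,99,100]),Q[:,1].min(),Q[:,1].max())
E
```

```text
eef_pos: [0.543, -0.0082, 0.0144]
wrist_force: [-2.0, 8.4, 4.3]
eef_pos: [0.543, -0.0083, 0.0144]
wrist_force: [-1.2, 10.8, 4.8]
[-69.16975484  -0.37061134]
[36.91960097 49.05631323 50.20880265 50.66278829] -33.22878898990401 26.31416735315725
```

The force has climbed to 11 N with no further motion, so the fins are against the edge. I'll back straight off, rise and check.

```bash
python3 -m jog '[[[0,3,0],[0,0,0]],[[0,8,0],[0,0,0]],[[0,15,0],[0,0,0]],[[0,25,0],[0,0,0]],[[-20,20,0],[0,0,0]]]'
python3 -m jog '[[[-40,20,0],[0,0,0]],[[-40,30,0],[0,0,0]],[[-40,40,0],[0,0,0]],[[0,40,0],[0,0,0]],[[0,30,0],[0,0,0]]]'
python3 - <<'E'
from workcell import *
from h import *
s=get_state();print(w2b(s["eef_pos"]))
for n in("scene","side"):
    c=camera(n);print(n);measure(c);W=cloud(c);hsv=cv2.cvtColor(c["frame"],cv2.COLOR_BGR2HSV);z=W[...,2]
    b=(hsv[...,0]>100)&(hsv[...,0]<130)&(hsv[...,1]>100)
    q=w2b(W);roi=(abs(q[...,0])<80)&(abs(q[...,1])<50)
    t=rect(q[b&roi&(z>.036)&(z<.05)]/1000);print("fin(bridge frame)",t)
    T=q[b&roi&(z>.012)&(z<.024)&(q[...,0]>22)];print("nose",np.percentile(T[:,0],[50,99]),T[:,1].min(),T[:,1].max())
    cv2.imwrite(f"pics/{n}9.png",c["frame"][150:390,240:560].repeat(2,0).repeat(2,1))
E
```

```text
clock: 16.45
eef_pos: [0.5314, 0.0627, 0.0326]
tcp_rot: [0.704, -0.05, 0.707, 0.05]
wrist_force: [0.4, -0.7, -0.2]
width: 0.0305
clock: 16.95
eef_pos: [0.5108, 0.2178, 0.151]
tcp_rot: [0.706, -0.05, 0.705, 0.05]
wrist_force: [-0.1, -0.6, -0.0]
width: 0.03
[-2.97487099e+02  6.28132471e-02]
scene
  fin ((543.9370727539062, -38.51634979248047), (62.416194915771484, 39.542476654052734), 8.557701110839844)
  all ((503.0917663574219, 57.45243835449219), (142.22366333007812, 377.7461242675781), 3.7323312759399414)
  top ((549.9379272460938, -67.97259521484375), (83.08968353271484, 63.81694793701172), 7.6297736167907715)
  line (array([569.4, -60. ]), array([585.8, -53.6]), (np.float32(578.07056), np.float32(-56.7208)), 15.391572952270508)
fin(bridge frame) ((-39.11443328857422, -3.722116470336914), (39.542484283447266, 62.41619873046875), 0.3576986789703369)
nose [37.32558607 50.41369235] -34.22934533348981 26.807270663504315
side
  fin ((546.5224609375, -34.26393127441406), (60.179256439208984, 42.233551025390625), 5.974611282348633)
  all ((536.7404174804688, 75.82386779785156), (162.5442
[... 387 characters left out ...]
460479736328)Traceback (most recent call last):
  File "<stdin>", line 9, in <module>
    return _quantile_unchecked(
        a, q, axis, out, overwrite_input, method, keepdims, weights)
    return _ureduce(a,
                    func=_quantile_ureduce_func,
    ...<5 lines>...
                    overwrite_input=overwrite_input,
                    method=method)
    r = func(a, **kwargs)
    result = _quantile(arr,
                       quantiles=q,
    ...<2 lines>...
                       out=out,
                       weights=wgt)
    slices_having_nans = np.isnan(arr[-1, ...])
                                  ~~~^^^^^^^^^
IndexError: index -1 is out of bounds for axis 0 with size 0
```

View pics/scene9.png

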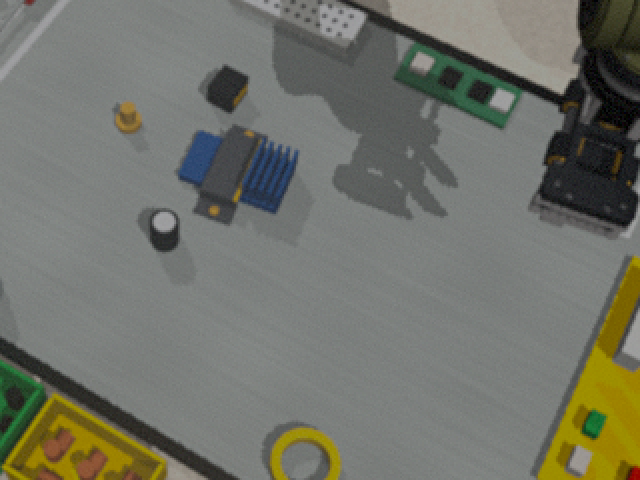

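The scene view shows the fins (270,180) hard against the yellow edge and the tongue (200,155) out the far side. The capacitor, transformer and standoff are where they were, and the gripper is well clear. I'll hand in.

```bash
python3 -m jog '[[[0,0,0],[0,0,0]],[[0,0,0],[0,0,0]],[[0,0,0],[0,0,0]]]'; python3 -c "
from workcell import *
print(finish_job())"
```

```text
clock: 17.35
eef_pos: [0.5116, 0.2141, 0.1497]
tcp_rot: [0.705, -0.049, 0.705, 0.049]
wrist_force: [-0.1, -0.5, 0.0]
width: 0.03
the job is handed in; nothing more can be done
None
```

The heat sink is home: its tongue is through the bridge and its fins rest against the yellow edge. I handed the job in at about 17 s, and the interface gave no verdict.

**What I did:** I squared and centred the sink on the bridge by pushing its long side with both fingertips. I then pushed it straight in from its tail, backed straight off and raised the gripper clear. I only pushed it, never gripped it.

**Last checks:**
- **Seating:** the wrist force rose from about 3 N to 11 N and the motion stopped. Afterwards the scene camera put the nose 49–50 mm past the bridge's middle, where home is 50. It put the fin block centre at about −40 mm, as expected at home.
- **Alignment:** the scene camera showed about 1.5 mm of sideways offset and about 0.4° of turn.
- **Surroundings:** the capacitor, transformer, standoff and tape look unmoved in the last scene picture. That crop leaves out the jar and most of the screwdriver, so I did not check those two again after the last push. I compared positions by eye only.

**Failed or disagreeing:** the final side-camera check crashed because the bridge hides the nose from that side, so its last picture was not saved. Its fin reading before the crash differed from the scene camera's by about 4 mm along the sink, 3 mm across and 2.5° in angle. I put that down to it also seeing the back face of the fins, and relied on the scene camera.

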